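Slide warmer up four clicks

ROBOT

A 6-joint arm with a two-finger parallel gripper is mounted at the origin on a cart in front of the work surface, level with it; the furniture and walls round the work are solid. World frame = base frame: x ahead of the robot, y to its left, z up, the work surface at z = 0. Lengths are in mm, angles in rad, forces in N, time in s.
With the tool pointing down it reaches from about 350 to 775 mm from the base axis. Payload 7.3 kg.
Tool frame: the origin (TCP) lies at the very end of the fingers, on their centre line; the grasp point (between the pads) lies bot.grip_point_offset behind it (bot.grip_point_offset is the distance from the TCP to the grasp point, in mm); z points along the fingers, y is the line along which they close (so a half turn about z gives the same grasp; the last joint's range is limited). The gripper opens to 92 mm and grips with 3 to 60 N. Pads are 19 mm wide; open, the fingers measure 130 mm over their backs; the gripper's body (75 mm by 190 mm) begins 47 mm behind the grasp point.
Start: joints at [-0.146, 0.342, 1.524, -0, 1.275, -0.146], TCP at [525.019, 0.019, 226.741] pointing down, gripper open.
Joint ranges: [-2.53, 2.53], [-0.77, 2.02], [0.04, 2.7], [-1, 4.14], [0.28, 2.66], [-3.11, 3.11]. Speed limits (rad/s): [2.57, 2.57, 3.14, 3.14, 3.14, 3.14].

INTERFACE

Orientations are given as [roll, pitch, yaw] about the fixed x, y, z axes, in that order (R = Rz(yaw) Ry(pitch) Rx(roll)).
In Python, from plant import bot gives the robot as it stands. The module is installed in compiled form; this text tells all that it offers.
- The arm moves only by the tool carry_out, never from a script. Its argument "plan" is a list of rows, each an object of numbers: "tx", "ty", "tz": the shift along the world's x, y, z in mm; "rx", "ry", "rz": the turn, a rotation vector about the world's x, y, z in rad. A call has 1 to 12 rows; each row shifts and turns the commanded pose from where the row before left it; what a row does not reach is not made up. A row lasts 1/10 s, in which the tool goes at most 50 mm and 8.59 degrees, less where a joint would pass 70% of its speed; a pose out of reach is approached as far as the arm can. A call with a gripper value outside its range is refused whole. "gripper" is the closure, from 0 (fully open) to 1 (shut), set as the call begins (left out, the last holds). The fingers move at their own pace and stop on an object; the grip force is fixed at half the most. Time passes only in rows, so rows that do not move let the fingers close. It gives the time, the measured TCP pose, the force, the opening and the grip force at its end, in the units of the state.
- bot.get_obs(): the state, without advancing time (a new reading comes with each control period).
- bot.capture(name): name is "side" or "top"; returns the picture (480x640x3 uint8, red, green, blue); there is no depth.
- bot.camera_model(name): a dict with "camera_matrix" (3x3 intrinsics, pixels), "dist" ([k1, k2, p1, p2, k3] as OpenCV has them; the pictures are not rectified), "R" (3x3) and "t" (3): a world point X has camera coordinates R X + t. Camera axes: x right, y down, z forward; pixel columns grow to the right and rows downward; lengths in mm; the calibration is good to about 2 mm. A picture is of the moment at which its call begins. camera_model takes no time and is no camera call.
- bot.close_job(): hands the job in; it is judged then, once.
The state is a dict: "time": time; "joint_positions": joint angles; "dq": joint speeds; "tau": joint torques, N m; "tool_pos": TCP position; "tcp_rot": TCP orientation; "contact_force": force on the tool from outside, world axes, zero at the start; "moment": the same for the moment, N m; "grip_width": finger opening in mm; "finger_force": force on a finger pad.
Only numpy, scipy, OpenCV 4.12 (cv2) and the standard library are available. Lean on these libraries where they do the work, as an engineer would, in place of code of your own. Each camera call takes 0.05 s, during which the arm holds its last target. There are 200 camera calls.

TASK

Turn up the slide warmer: push its black dial round clockwise (seen from above) with a fingertip until it rests exactly four clicks on from where it stands now, and only then press the green start button fully down and let it go. Push gently, without pinching the dial's fin, and leave the petri dish, the small black lens can and the blue coverslip box where they are.

Things in the scene. Friction and masses are not known exactly. Their poses are not given: they have to be found in the camera images.
- warmer: slide warmer, a low white housing 180 (x) x 270 (y) x 50 mm high, fixed to the worktop; origin at the centre of its underside, x to the back, y to its left, z up. The left part carries an aluminium warming plate (top at 52 mm) with glass slides; the right part a grey panel with the dial and, 87 mm in front of the dial's centre, the green button. White and orange tick marks on the panel round the dial, one at each click stop.
- dial_centre (a point): point on the dial's upright axis, level with the top face of its black disc (62 mm above the worktop). The disc is 90 mm across. In the middle is a hub 26 mm across that rises 12 mm above the disc; from it one upright radial fin, 11 mm thick, runs out to 44 mm from the axis and rises 27 mm above the disc, with a white line on top.
- fin (a point): point in the middle of the fin's thickness, 40 mm from the dial's axis and 14 mm above the disc; it goes round with the dial. The bearing from dial_centre to this point is the direction in which the fin points. Push the fin sideways, about 25 to 40 mm from the axis.
- dial (a joint): angle of the dial in rad, growing clockwise seen from above. It clicks into a sprung rest at every multiple of pi/6 (30 degrees) from 0 to 3*pi/2; it starts resting at 0, 1 or 2 clicks (0, 0.52 or 1.05 rad). Solid stops lie just below 0 and just above 3*pi/2. About 0.13 N m (some 4 N at the fin) takes it out of a rest; half-way (15 degrees) to the next one it snaps forward into that rest by itself and stays there.
- start_button_top (a point): centre of the top of the green round start button, 26 mm across, pressed straight down; it moves with the button
- start_button (a joint): travel of the start button in m: 0 when out, 0.006 fully down; springs back when let go. Fully down takes 5 N.
- petri_mid (a point): petri dish, 62 mm across, 15 mm high, loose on the warming plate; its centre. To be left alone.
- can_mid (a point): small black round can with a screw lid (for a microscope objective), 38 mm across, 57 mm high, loose on the worktop beside or in front of the warmer; its centre. To be left alone.
- box_mid (a point): small blue coverslip box, 34 x 34 x 22 mm, loose on the worktop in front of or beside the warmer; its centre. To be left alone.

How it is judged:
By the outcome, as a careful person would: the job done as asked, in the order asked, and still so for the second after the job is handed in, with the robot touching nothing.
It also fails if it takes over 54 s, if anything falls off the work surface, if the arm or the gripper's body presses on something with over 40 N, if the wrist force passes 120 N, or if a joint passes its speed limit or range.

## Working session

There is one attempt and no reset: what is moved stays moved. The work goes in short steps, Python scripts to look and compute and a tool call to move; the robot and the scene stay as the last step left them, time stands still between calls to the robot, and variables do not carry over. Pictures are saved under pics/ and viewed, at most 10 in all, crops included, and the job is handed in when it is done.

Besides the shell and the picture viewer there is one more tool, called as a command line: name --argument value ..., lists and objects as JSON in quotes. carry_out: Moves the arm, as the interface text tells. Its arguments: {"type":"object","properties":{"plan":{"type":"array"},"gripper":{"type":"number"}},"required":["plan"]}

```bash
mkdir -p pics; python3 - <<'E'
from plant import bot
import cv2
for n in ("top","side"):
    cv2.imwrite(f"pics/{n}0.png",bot.capture(n)[:,:,::-1])
    m=bot.camera_model(n); print(n,m)
o=bot.get_obs(); print(o, bot.grip_point_offset)
E
```

```text
top {'camera_matrix': array([[498.44762127,   0.        , 323.42635515],
       [  0.        , 498.44762127, 232.22658778],
       [  0.        ,   0.        ,   1.        ]]), 'dist': array([-0.01753813,  0.        ,  0.        ,  0.        ,  0.        ]), 'R': array([[ 0.02749928, -0.99959265, -0.00763704],
       [-0.99242611, -0.02638549, -0.11997592],
       [ 0.11972554,  0.01087845, -0.99274743]]), 't': array([-86.17941992, 554.19914856, 984.05015842])}
side {'camera_matrix': array([[452.97896739,   0.        , 315.11721554],
       [  0.        , 452.97896739, 239.92682065],
       [  0.        ,   0.        ,   1.        ]]), 'dist': array([0.0238386, 0.       , 0.       , 0.       , 0.       ]), 'R': array([[ 0.87153945, -0.48997764,  0.01846322],
       [-0.19057426, -0.37319461, -0.90796874],
       [ 0.45177476,  0.78781197, -0.41863095]]), 't': array([-528.93767223,  150.31076108,  692.62518821])}
{'time': 0.1, 'joint_positions': array([-1.45979498e-01,  3.42667944e-01,  1.52492527e+00, -8.31386513e-06,
        1.27537595e+00, -1.45976678e-01]), 'dq': array([-0.00221987, -0.00024258, -0.0020459 ,  0.00031342,  0.00158458,
       -0.00083119]), 'tau': array([ 1.49919495e-03, -4.32001984e+01, -2.44694173e+01,  7.19219679e-02,
        5.25739230e-02, -9.79429342e-05]), 'tool_pos': array([5.24642024e+02, 8.30963584e-02, 2.26105399e+02]), 'tcp_rot': array([-3.14022963e+00, -1.92359124e-04,  1.57079580e+00]), 'contact_force': array([ 0.33024724,  0.7151128 , -0.39131808]), 'moment': array([0.03175517, 0.07013602, 0.01861352]), 'finger_force': 0.0, 'grip_width': 91.85586421795854} 18.8
```

View pics/top0.png

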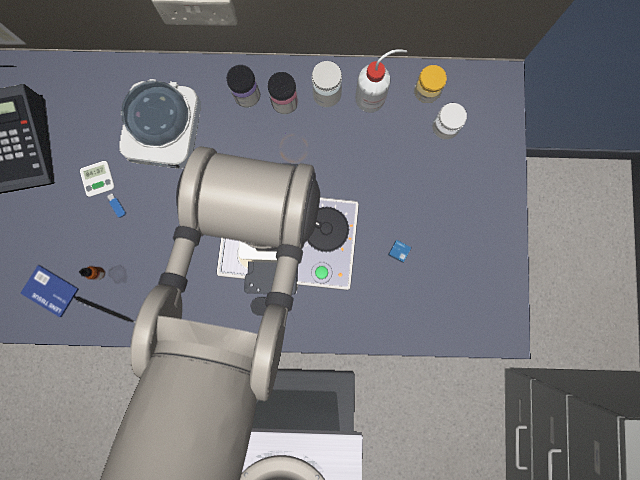

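View pics/side0.png

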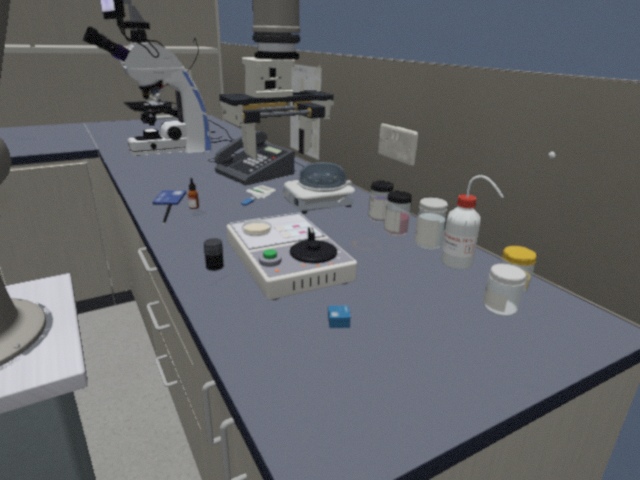

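The top view shows the dial at about (327,229), the button at (321,272), the box at (400,251) and the can at (260,306), partly under the arm. The side view shows the dial at (314,250), the button at (270,257) and the fin near (311,235).

```bash
cat > h.py <<'E'
import numpy as np, cv2
from plant import bot
def ray(n,uv):
    m=bot.camera_model(n)
    p=cv2.undistortPoints(np.float64([[uv]]),m['camera_matrix'],m['dist'])[0,0]
    return -m['R'].T@m['t'], m['R'].T@np.array([p[0],p[1],1])
def onz(n,uv,z):
    c,d=ray(n,uv); return c+d*(z-c[2])/d[2]
def proj(n,X):
    m=bot.camera_model(n)
    return cv2.projectPoints(np.float64([X]),cv2.Rodrigues(m['R'])[0],m['t'],m['camera_matrix'],m['dist'])[0].ravel()
def blob(mask,box):
    x0,y0,x1,y1=box; k=np.zeros(mask.shape,np.uint8); k[y0:y1,x0:x1]=mask[y0:y1,x0:x1]
    n,l,s,c=cv2.connectedComponentsWithStats(k); i=1+s[1:,4].argmax(); return c[i],s[i]
E
python3 - <<'E'
from h import *
t=cv2.imread('pics/top0.png'); s=cv2.imread('pics/side0.png')
a=cv2.resize(t[190:300,260:370],None,fx=5,fy=5,interpolation=cv2.INTER_CUBIC)
cv2.imwrite('pics/c1.png',a)
cv2.imwrite('pics/c2.png',cv2.resize(s[205:305,220:360],None,fx=5.5,fy=5.5,interpolation=cv2.INTER_CUBIC))
ht=cv2.cvtColor(t,40); hs=cv2.cvtColor(s,40)
g=lambda h:cv2.inRange(h,(45,120,80),(75,255,255))
for n,h,b in(("top",ht,(300,255,340,290)),("side",hs,(250,240,290,275))):
    c,st=blob(g(h),b); print(n,"green",c,st,onz(n,c,58))
E
```

```text
top green [321.11864407 271.95762712] [315 266  13  13 118] [474.33106439 -69.05740798  58.        ]
side green [269.51851852 253.55555556] [264 250  12   8  81] [479.36153644 -51.20430719  58.        ]
```

View pics/c1.png

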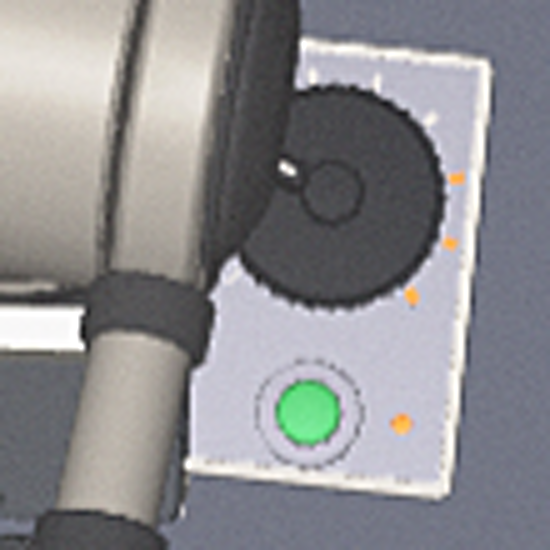

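View pics/c2.png

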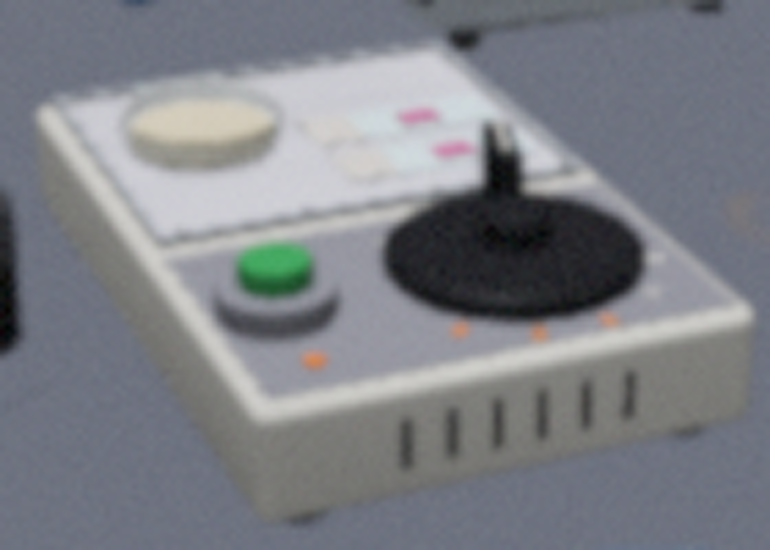

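The dial and button are clear in both crops. The fin looks to be on the third tick, pointing left and slightly back. I'll move the arm aside for a clean measurement and close the fingers.

carry_out --plan '[{"ty":40},{"ty":40},{"ty":40},{"ty":40},{"ty":40},{"ty":20},{},{}]' --gripper 1

```text
invalid input at $.plan[0]: expected keys tx, ty, tz, rx, ry, rz
```

```bash
python3 - <<'E'
from h import *
t=bot.capture('top')[:,:,::-1].copy(); cv2.imwrite('pics/top1.png',t)
s=bot.capture('side')[:,:,::-1].copy(); cv2.imwrite('pics/side1.png',s)
cv2.imwrite('pics/c3.png',cv2.resize(t[180:330,200:380],None,fx=4,fy=4,interpolation=cv2.INTER_CUBIC))
o=bot.get_obs(); print(o['time'],o['tool_pos'],o['tcp_rot'],o['grip_width'],o['joint_positions'])
h=cv2.cvtColor(t,40)
# button centre by two views
ps=[]
for n,uv in(("top",(321.12,271.96)),("side",(269.7,252.2))): ps.append(ray(n,uv))
(c1,d1),(c2,d2)=ps
k=np.linalg.lstsq(np.c_[d1,-d2],c2-c1,rcond=None)[0]; print("button",c1+k[0]*d1,c2+k[1]*d2)
# disc
m=cv2.inRange(h,(0,0,0),(179,255,90)); c,st=blob(m,(290,195,358,262)); print("disc",c,st,onz('top',c,62))
# orange ticks
o_=cv2.inRange(h,(5,120,120),(25,255,255)); n,l,ss,cc=cv2.connectedComponentsWithStats(o_)
for i in range(1,n):
    if 300<cc[i][0]<360 and 200<cc[i][1]<290: print("tick",cc[i],ss[i,4],onz('top',cc[i],50))
E
```

```text
0.2 [5.24768196e+02 3.42101970e-02 2.26328461e+02] [-3.14071741e+00 -7.96252158e-05  1.57079542e+00] 91.74110681978564 [-1.46012427e-01  3.42435203e-01  1.52463241e+00 -5.07627417e-05
  1.27540255e+00 -1.45996756e-01]
button [473.83701541 -69.22224651  70.1191652 ] [472.25638622 -68.56509798  70.06411466]
disc [320.64399421 227.92619392] [ 290  195   59   67 2073] [561.27842269 -65.72436211  62.        ]
tick [350.8 225.4] 5 [ 569.55037283 -125.93891745   50.        ]
tick [349.66666667 238.33333333] 3 [ 543.36419411 -124.21733044   50.        ]
tick [341.83333333 248.83333333] 6 [ 521.85423299 -109.02670187   50.        ]
tick [339.8 274. ] 10 [ 471.61569574 -106.15171006   50.        ]
```

View pics/c3.png

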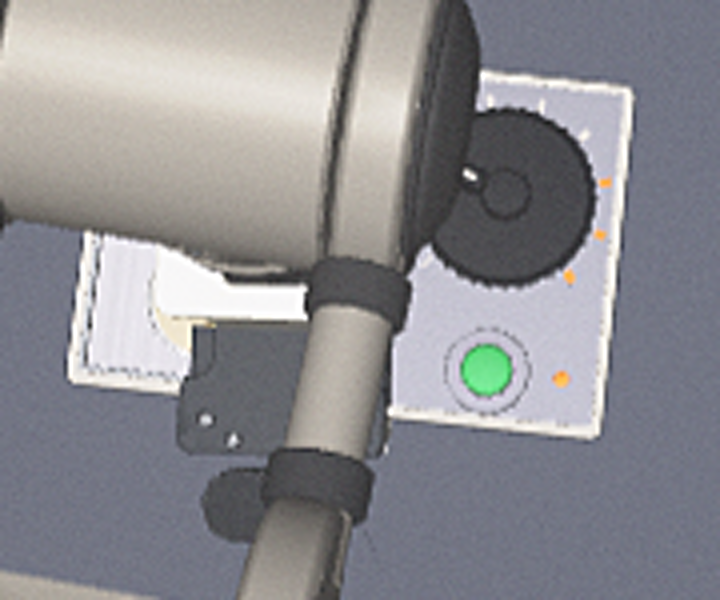

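The move was refused because every key is required, so this picture is the same view: arm over the fin, button at (321,272). I'll repeat it with full rows.

carry_out --plan '[{"tx":0,"ty":40,"tz":0,"rx":0,"ry":0,"rz":0},{"tx":0,"ty":40,"tz":0,"rx":0,"ry":0,"rz":0},{"tx":0,"ty":40,"tz":0,"rx":0,"ry":0,"rz":0},{"tx":0,"ty":40,"tz":0,"rx":0,"ry":0,"rz":0},{"tx":0,"ty":40,"tz":0,"rx":0,"ry":0,"rz":0},{"tx":0,"ty":20,"tz":0,"rx":0,"ry":0,"rz":0},{"tx":0,"ty":0,"tz":0,"rx":0,"ry":0,"rz":0},{"tx":0,"ty":0,"tz":0,"rx":0,"ry":0,"rz":0}]' --gripper 1

```text
time: 1.0
tool_pos: [524.8, 220.0, 226.4]
tcp_rot: [-3.141, 0.001, 1.572]
contact_force: [0.7, -0.7, -0.1]
grip_width: 32.6
finger_force: 0.0
```

```bash
python3 - <<'E'
from h import *
t=bot.capture('top')[:,:,::-1].copy(); cv2.imwrite('pics/top2.png',t)
s=bot.capture('side')[:,:,::-1].copy(); cv2.imwrite('pics/side2.png',s)
cv2.imwrite('pics/c4.png',cv2.resize(t[180:330,200:380],None,fx=4,fy=4,interpolation=cv2.INTER_CUBIC))
o=bot.get_obs(); print(o['time'],o['tool_pos'],o['tcp_rot'],o['grip_width'],o['joint_positions'])
h=cv2.cvtColor(t,40)
m=cv2.inRange(h,(0,0,0),(179,255,100)); 
k=np.zeros_like(m);k[195:262,296:358]=m[195:262,296:358]
cs=max(cv2.findContours(k,0,1)[0],key=cv2.contourArea); e=cv2.fitEllipse(cv2.convexHull(cs)); print("disc",e,onz('top',e[0],60))
D=onz('top',e[0],60)
c,st=blob(cv2.inRange(h,(0,0,150),(179,90,255)),(305,212,345,246)); F=onz('top',c,89)
print("line",c,st,F,"r",np.hypot(*(F-D)[:2]),"bearing",np.degrees(np.arctan2(*(F-D)[1::-1])))
B=np.array([473,-69]); v=(D[:2]-B); print("btn->dial",np.hypot(*v),np.degrees(np.arctan2(v[1],v[0])))
E
```

```text
1.1 [525.07955667 218.99007291 226.61613809] [-3.14134183e+00  4.82069878e-04  1.56988138e+00] 24.838843120281055 [ 2.60655533e-01  4.23235450e-01  1.39972101e+00 -4.13860712e-04
  1.31900317e+00  2.61673723e-01]
disc ((325.80487060546875, 228.80551147460938), (44.703365325927734, 45.10344696044922), 111.43724060058594) [560.04721349 -75.99522585  60.        ]
line [312.24 221.44] [306 219  13   6  25] [569.99532403 -49.58350224  89.        ] r 28.223111929901574 bearing 69.36086092983814
btn->dial 87.32783382528798 -4.594489079667471
```

View pics/c4.png

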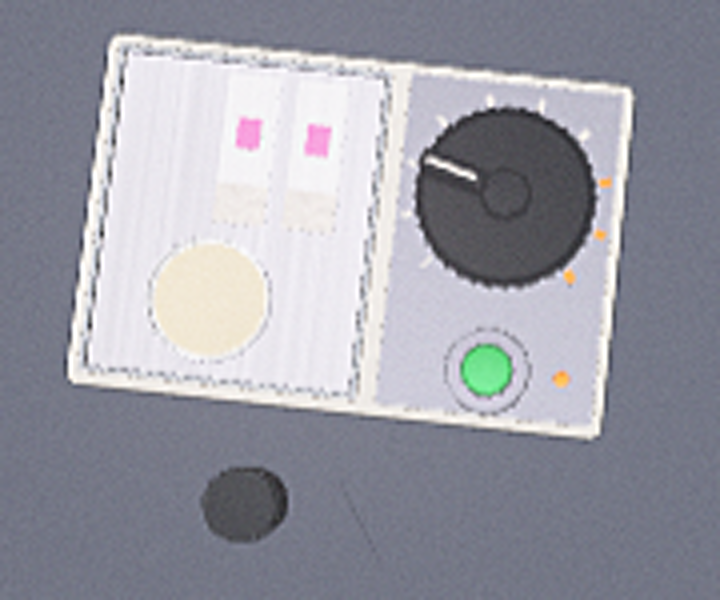

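With the arm aside, the fin's white line at (425–477,158–178) in the crop sits on the third tick, so the dial is at click 2. The dial is at (560,-76), 87.3 mm from the button as specified, and the fin bears about 70°. The target bearing is -50°. Next I place the closed fingertip on the counter-clockwise side of the fin.

carry_out --plan '[{"tx":2,"ty":-42,"tz":0,"rx":0,"ry":0,"rz":-0.05},{"tx":2,"ty":-42,"tz":0,"rx":0,"ry":0,"rz":-0.05},{"tx":2,"ty":-42,"tz":0,"rx":0,"ry":0,"rz":-0.05},{"tx":2,"ty":-42,"tz":0,"rx":0,"ry":0,"rz":-0.05},{"tx":2,"ty":-42,"tz":-15,"rx":0,"ry":0,"rz":-0.05},{"tx":2,"ty":-42,"tz":-15,"rx":0,"ry":0,"rz":-0.05},{"tx":1,"ty":-3,"tz":-30,"rx":0,"ry":0,"rz":-0.05},{"tx":0,"ty":0,"tz":-30,"rx":0,"ry":0,"rz":0},{"tx":0,"ty":0,"tz":-20,"rx":0,"ry":0,"rz":0},{"tx":0,"ty":0,"tz":0,"rx":0,"ry":0,"rz":0},{"tx":0,"ty":0,"tz":0,"rx":0,"ry":0,"rz":0}]' --gripper 1

```text
time: 2.2
tool_pos: [538.1, -35.8, 117.3]
tcp_rot: [3.141, 0.0, 1.22]
contact_force: [-0.8, -0.2, 0.2]
grip_width: 0.3
finger_force: 0.0
```

```bash
python3 - <<'E'
from h import *
s=bot.capture('side')[:,:,::-1].copy()
cv2.imwrite('pics/c5.png',cv2.resize(s[150:310,210:370],None,fx=3.6,fy=3.6,interpolation=cv2.INTER_CUBIC))
o=bot.get_obs(); print(o['time'],o['tool_pos'],o['tcp_rot'],o['grip_width'],o['contact_force'])
E
```

```text
2.25 [538.63522094 -35.6976913  117.96230758] [ 3.13965734e+00 -2.04170364e-04  1.21996844e+00] 0.40502916938220734 [-0.0741133   0.87316216 -0.13563151]
```

View pics/c5.png

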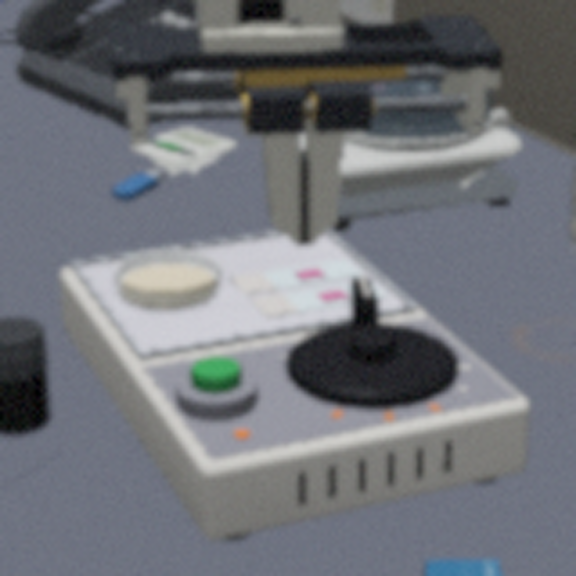

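The side crop shows the closed, tapered tip at (303,240), clear of the fin at (365,290), with the can at (20,375) well away. I'll descend to z = 78 and then creep along the push direction to feel for contact.

carry_out --plan '[{"tx":0,"ty":0,"tz":-15,"rx":0,"ry":0,"rz":0},{"tx":0,"ty":0,"tz":-15,"rx":0,"ry":0,"rz":0},{"tx":0,"ty":0,"tz":-9,"rx":0,"ry":0,"rz":0},{"tx":0,"ty":0,"tz":0,"rx":0,"ry":0,"rz":0},{"tx":3,"ty":-1,"tz":0,"rx":0,"ry":0,"rz":0},{"tx":3,"ty":-1,"tz":0,"rx":0,"ry":0,"rz":0},{"tx":0,"ty":0,"tz":0,"rx":0,"ry":0,"rz":0},{"tx":0,"ty":0,"tz":0,"rx":0,"ry":0,"rz":0}]'

```text
time: 3.05
tool_pos: [544.3, -37.0, 78.1]
tcp_rot: [3.141, -0.0, 1.221]
contact_force: [-0.7, 0.8, -0.7]
grip_width: 0.6
finger_force: 0.0
```

carry_out --plan '[{"tx":2,"ty":-0.7,"tz":0,"rx":0,"ry":0,"rz":0},{"tx":2,"ty":-0.7,"tz":0,"rx":0,"ry":0,"rz":0},{"tx":0,"ty":0,"tz":0,"rx":0,"ry":0,"rz":0},{"tx":0,"ty":0,"tz":0,"rx":0,"ry":0,"rz":0}]'

```text
time: 3.45
tool_pos: [548.0, -38.4, 77.7]
tcp_rot: [-3.142, 0.0, 1.221]
contact_force: [-0.2, -0.0, 0.5]
grip_width: 0.5
finger_force: 0.0
```

carry_out --plan '[{"tx":2,"ty":-0.7,"tz":0,"rx":0,"ry":0,"rz":0},{"tx":0,"ty":0,"tz":0,"rx":0,"ry":0,"rz":0},{"tx":0,"ty":0,"tz":0,"rx":0,"ry":0,"rz":0}]'

```text
time: 3.75
tool_pos: [550.1, -39.1, 77.7]
tcp_rot: [3.142, 0.0, 1.221]
contact_force: [-0.3, 0.3, 0.5]
grip_width: 1.0
finger_force: 0.0
```

carry_out --plan '[{"tx":2,"ty":-0.7,"tz":0,"rx":0,"ry":0,"rz":0},{"tx":0,"ty":0,"tz":0,"rx":0,"ry":0,"rz":0},{"tx":0,"ty":0,"tz":0,"rx":0,"ry":0,"rz":0}]'

```text
time: 4.05
tool_pos: [551.3, -39.5, 77.5]
tcp_rot: [-3.14, 0.0, 1.221]
contact_force: [-3.9, 1.8, 1.1]
grip_width: 0.3
finger_force: 2.2
```

Contact is felt about 21 mm behind the fin's mid-line, at 31 mm radius. From here the push is a rigid rotation of the tool about the dial axis, so I'll compute the rows.

```bash
python3 - <<'E'
import numpy as np
a0=103.0; R=37.4; D=np.array([560,-76]); p=np.array([552.0,-39.8])
for d in range(5,126,5):
    a=np.radians(a0-d); q=D+R*np.array([np.cos(a),np.sin(a)]); s=np.round(q-p,1); p=p+s
    print(d,s,p)
E
```

```text
5 [2.8 0.8] [554.8 -39. ]
10 [3.2 0.3] [558.  -38.7]
15 [3.3 0.1] [561.3 -38.6]
20 [ 3.3 -0.3] [564.6 -38.9]
25 [ 3.2 -0.5] [567.8 -39.4]
30 [ 3.1 -0.8] [570.9 -40.2]
35 [ 3.1 -1.1] [574.  -41.3]
40 [ 3.  -1.4] [577.  -42.7]
45 [ 2.8 -1.6] [579.8 -44.3]
50 [ 2.7 -1.8] [582.5 -46.1]
55 [ 2.5 -2.1] [585.  -48.2]
60 [ 2.4 -2.3] [587.4 -50.5]
65 [ 2.1 -2.5] [589.5 -53. ]
70 [ 1.9 -2.6] [591.4 -55.6]
75 [ 1.6 -2.8] [593.  -58.4]
80 [ 1.4 -3. ] [594.4 -61.4]
85 [ 1.2 -3. ] [595.6 -64.4]
90 [ 0.8 -3.2] [596.4 -67.6]
95 [ 0.6 -3.2] [597.  -70.8]
100 [ 0.3 -3.2] [597.3 -74. ]
105 [ 0.1 -3.3] [597.4 -77.3]
110 [-0.3 -3.3] [597.1 -80.6]
115 [-0.5 -3.2] [596.6 -83.8]
120 [-0.8 -3.1] [595.8 -86.9]
125 [-1.1 -3.1] [594.7 -90. ]
```

carry_out --plan '[{"tx":2.8,"ty":0.8,"tz":0,"rx":0,"ry":0,"rz":-0.0873},{"tx":3.2,"ty":0.3,"tz":0,"rx":0,"ry":0,"rz":-0.0873},{"tx":3.3,"ty":0.1,"tz":0,"rx":0,"ry":0,"rz":-0.0873},{"tx":3.3,"ty":-0.3,"tz":0,"rx":0,"ry":0,"rz":-0.0873},{"tx":3.2,"ty":-0.5,"tz":0,"rx":0,"ry":0,"rz":-0.0873},{"tx":0,"ty":0,"tz":0,"rx":0,"ry":0,"rz":0},{"tx":0,"ty":0,"tz":0,"rx":0,"ry":0,"rz":0}]'

```text
time: 4.75
tool_pos: [568.1, -39.5, 77.8]
tcp_rot: [3.141, -0.0, 0.787]
contact_force: [0.4, 0.0, 0.6]
grip_width: 0.2
finger_force: 0.0
```

carry_out --plan '[{"tx":3.1,"ty":-0.8,"tz":0,"rx":0,"ry":0,"rz":-0.0873},{"tx":3.1,"ty":-1.1,"tz":0,"rx":0,"ry":0,"rz":-0.0873},{"tx":3.0,"ty":-1.4,"tz":0,"rx":0,"ry":0,"rz":-0.0873},{"tx":2.8,"ty":-1.6,"tz":0,"rx":0,"ry":0,"rz":-0.0873},{"tx":2.7,"ty":-1.8,"tz":0,"rx":0,"ry":0,"rz":-0.0873},{"tx":2.5,"ty":-2.1,"tz":0,"rx":0,"ry":0,"rz":-0.0873},{"tx":0,"ty":0,"tz":0,"rx":0,"ry":0,"rz":0},{"tx":0,"ty":0,"tz":0,"rx":0,"ry":0,"rz":0}]'

```text
time: 5.55
tool_pos: [584.9, -48.2, 77.7]
tcp_rot: [3.141, -0.0, 0.264]
contact_force: [0.7, -0.1, -0.3]
grip_width: 0.7
finger_force: 0.0
```

carry_out --plan '[{"tx":2.4,"ty":-2.3,"tz":0,"rx":0,"ry":0,"rz":-0.0873},{"tx":2.1,"ty":-2.5,"tz":0,"rx":0,"ry":0,"rz":-0.0873},{"tx":1.9,"ty":-2.6,"tz":0,"rx":0,"ry":0,"rz":-0.0873},{"tx":0,"ty":0,"tz":0,"rx":0,"ry":0,"rz":0},{"tx":0,"ty":0,"tz":0,"rx":0,"ry":0,"rz":0}]'

```text
time: 6.05
tool_pos: [591.2, -55.4, 77.8]
tcp_rot: [3.142, 0.0, 0.002]
contact_force: [-0.6, 0.4, 1.7]
grip_width: 0.2
finger_force: 0.6
```

carry_out --plan '[{"tx":1.6,"ty":-2.8,"tz":0,"rx":0,"ry":0,"rz":-0.0873},{"tx":1.4,"ty":-3.0,"tz":0,"rx":0,"ry":0,"rz":-0.0873},{"tx":1.2,"ty":-3.0,"tz":0,"rx":0,"ry":0,"rz":-0.0873},{"tx":0,"ty":0,"tz":0,"rx":0,"ry":0,"rz":0},{"tx":0,"ty":0,"tz":0,"rx":0,"ry":0,"rz":0}]'

```text
time: 6.55
tool_pos: [595.5, -64.4, 77.7]
tcp_rot: [3.141, -0.0, -0.26]
contact_force: [-0.4, 0.4, -0.1]
grip_width: 0.8
finger_force: 0.0
```

```bash
python3 - <<'E'
from h import *
s=bot.capture('side')[:,:,::-1].copy()
cv2.imwrite('pics/c6.png',cv2.resize(s[180:300,230:370],None,fx=5,fy=5,interpolation=cv2.INTER_CUBIC))
for d in(60,90,120):
    b=np.radians(70-d); X=[560+42*np.cos(b),-76+42*np.sin(b),89]
    print(d,(proj('side',X)-[230,180])*5)
E
```

```text
60 [504.67592941 249.136649  ]
90 [530.07231808 270.44643048]
120 [526.72294114 294.22445649]
```

View pics/c6.png

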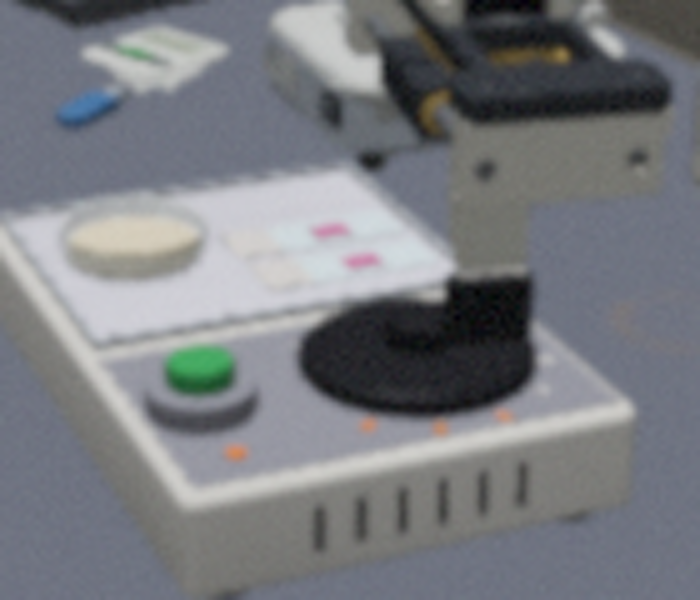

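The fin's outer end is at about (530,275), matching the +90° prediction, so it has moved three clicks. One more.

carry_out --plan '[{"tx":0.8,"ty":-3.2,"tz":0,"rx":0,"ry":0,"rz":-0.0873},{"tx":0.6,"ty":-3.2,"tz":0,"rx":0,"ry":0,"rz":-0.0873},{"tx":0.3,"ty":-3.2,"tz":0,"rx":0,"ry":0,"rz":-0.0873},{"tx":0.1,"ty":-3.3,"tz":0,"rx":0,"ry":0,"rz":-0.0873},{"tx":-0.3,"ty":-3.3,"tz":0,"rx":0,"ry":0,"rz":-0.0873},{"tx":-0.2,"ty":-1.6,"tz":0,"rx":0,"ry":0,"rz":-0.0436},{"tx":0,"ty":0,"tz":0,"rx":0,"ry":0,"rz":0},{"tx":0,"ty":0,"tz":0,"rx":0,"ry":0,"rz":0}]'

```text
time: 7.4
tool_pos: [596.9, -82.1, 77.8]
tcp_rot: [3.141, 0.0, -0.741]
contact_force: [0.1, -0.4, -0.4]
grip_width: 0.4
finger_force: 0.0
```

carry_out --plan '[{"tx":3,"ty":3,"tz":0,"rx":0,"ry":0,"rz":0},{"tx":3,"ty":3,"tz":0,"rx":0,"ry":0,"rz":0},{"tx":0,"ty":0,"tz":15,"rx":0,"ry":0,"rz":0},{"tx":0,"ty":0,"tz":30,"rx":0,"ry":0,"rz":0},{"tx":0,"ty":0,"tz":35,"rx":0,"ry":0,"rz":0.12},{"tx":-10,"ty":40,"tz":35,"rx":0,"ry":0,"rz":0.12},{"tx":-15,"ty":45,"tz":20,"rx":0,"ry":0,"rz":0.12},{"tx":-20,"ty":45,"tz":0,"rx":0,"ry":0,"rz":0.12},{"tx":-20,"ty":45,"tz":0,"rx":0,"ry":0,"rz":0.12},{"tx":-15,"ty":45,"tz":0,"rx":0,"ry":0,"rz":0.12},{"tx":0,"ty":40,"tz":0,"rx":0,"ry":0,"rz":0},{"tx":0,"ty":0,"tz":0,"rx":0,"ry":0,"rz":0}]'

```text
time: 8.6
tool_pos: [523.3, 184.3, 209.9]
tcp_rot: [-3.14, -0.001, -0.017]
contact_force: [0.1, 0.1, 0.1]
grip_width: 0.7
finger_force: 0.0
```

```bash
python3 - <<'E'
from h import *
t=bot.capture('top')[:,:,::-1].copy()
cv2.imwrite('pics/c7.png',cv2.resize(t[180:330,200:380],None,fx=4,fy=4,interpolation=cv2.INTER_CUBIC))
h=cv2.cvtColor(t,40)
c,st=blob(cv2.inRange(h,(0,0,150),(179,90,255)),(310,212,343,242)); F=onz('top',c,89); v=F[:2]-[560,-76]
print(c,st,F,np.hypot(*v),np.degrees(np.arctan2(v[1],v[0])))
o=bot.get_obs(); print(o['time'],o['tool_pos'],o['tcp_rot'])
E
```

```text
[336.82608696 217.69565217] [332 213  11  10  23] [578.56110616 -96.90201269  89.        ] 27.953690207730485 -48.394741327073895
8.65 [523.69717602 181.94636729 209.63225443] [-3.14151537e+00 -4.46259932e-04 -1.85612644e-02]
```

View pics/c7.png

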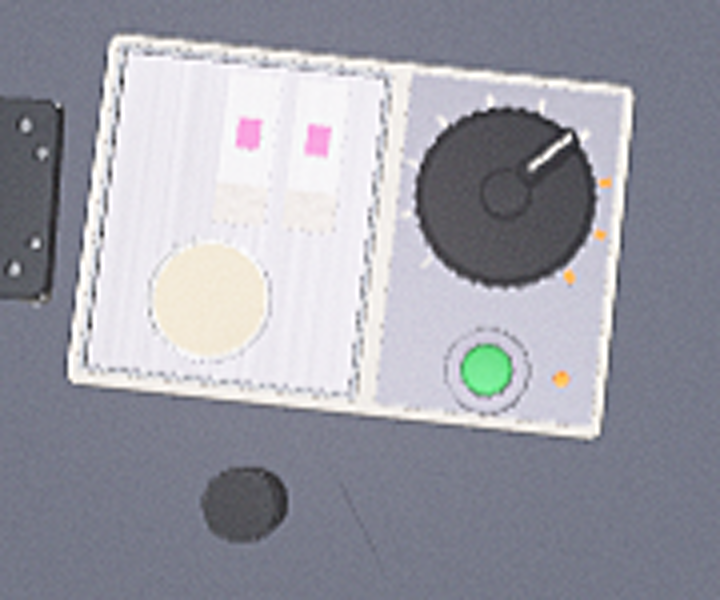

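The white line now points at the seventh tick, from (530,170) to (573,135). Its bearing is -48.4°, so it has turned about 118–120°, which is exactly four clicks. The petri dish and can are where they were. On to the button.

carry_out --plan '[{"tx":-8,"ty":-42,"tz":0,"rx":0,"ry":0,"rz":0},{"tx":-8,"ty":-42,"tz":0,"rx":0,"ry":0,"rz":0},{"tx":-8,"ty":-42,"tz":0,"rx":0,"ry":0,"rz":0},{"tx":-8,"ty":-42,"tz":0,"rx":0,"ry":0,"rz":0},{"tx":-8,"ty":-42,"tz":0,"rx":0,"ry":0,"rz":0},{"tx":-10,"ty":-42,"tz":-10,"rx":0,"ry":0,"rz":0},{"tx":0,"ty":0,"tz":-30,"rx":0,"ry":0,"rz":0},{"tx":0,"ty":0,"tz":-40,"rx":0,"ry":0,"rz":0},{"tx":0,"ty":0,"tz":-35,"rx":0,"ry":0,"rz":0},{"tx":0,"ty":0,"tz":0,"rx":0,"ry":0,"rz":0},{"tx":0,"ty":0,"tz":0,"rx":0,"ry":0,"rz":0},{"tx":0,"ty":0,"tz":0,"rx":0,"ry":0,"rz":0}]'

```text
time: 9.85
tool_pos: [475.4, -73.2, 96.3]
tcp_rot: [3.14, -0.003, -0.024]
contact_force: [1.0, -0.6, 1.3]
grip_width: 0.3
finger_force: 0.0
```

```bash
python3 - <<'E'
from h import *
s=bot.capture('side')[:,:,::-1].copy()
cv2.imwrite('pics/c8.png',cv2.resize(s[180:300,210:350],None,fx=5,fy=5,interpolation=cv2.INTER_CUBIC))
E
```

```text
(no output)
```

View pics/c8.png

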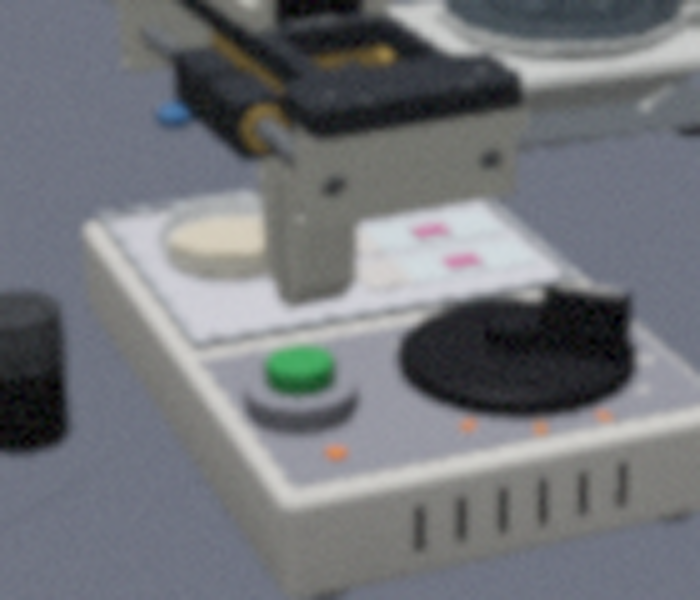

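The tip at (318,297) is above and slightly right of the button at (300,360). I'll shift it (-2.5, +4) mm and press in small steps.

carry_out --plan '[{"tx":-2.5,"ty":4,"tz":-10,"rx":0,"ry":0,"rz":0},{"tx":0,"ty":0,"tz":-8,"rx":0,"ry":0,"rz":0},{"tx":0,"ty":0,"tz":-5,"rx":0,"ry":0,"rz":0},{"tx":0,"ty":0,"tz":0,"rx":0,"ry":0,"rz":0},{"tx":0,"ty":0,"tz":0,"rx":0,"ry":0,"rz":0}]'

```text
time: 10.4
tool_pos: [471.4, -68.3, 71.4]
tcp_rot: [-3.141, 0.001, -0.023]
contact_force: [0.0, 0.6, 1.4]
grip_width: 0.2
finger_force: 0.9
```

carry_out --plan '[{"tx":0,"ty":0,"tz":-3,"rx":0,"ry":0,"rz":0},{"tx":0,"ty":0,"tz":0,"rx":0,"ry":0,"rz":0},{"tx":0,"ty":0,"tz":0,"rx":0,"ry":0,"rz":0}]'

```text
time: 10.7
tool_pos: [471.8, -68.5, 68.7]
tcp_rot: [3.141, -0.0, -0.023]
contact_force: [-0.8, 1.4, 3.3]
grip_width: 0.6
finger_force: 1.7
```

carry_out --plan '[{"tx":0,"ty":0,"tz":-3,"rx":0,"ry":0,"rz":0},{"tx":0,"ty":0,"tz":0,"rx":0,"ry":0,"rz":0},{"tx":0,"ty":0,"tz":0,"rx":0,"ry":0,"rz":0}]'

```text
time: 11.0
tool_pos: [471.8, -68.6, 66.1]
tcp_rot: [3.141, -0.001, -0.023]
contact_force: [-3.1, 2.6, 10.5]
grip_width: 0.6
finger_force: 5.1
```

carry_out --plan '[{"tx":0,"ty":0,"tz":-1.5,"rx":0,"ry":0,"rz":0},{"tx":0,"ty":0,"tz":0,"rx":0,"ry":0,"rz":0},{"tx":0,"ty":0,"tz":0,"rx":0,"ry":0,"rz":0}]'

```text
time: 11.3
tool_pos: [471.9, -68.6, 65.9]
tcp_rot: [3.141, -0.002, -0.023]
contact_force: [-6.7, 1.8, 24.1]
grip_width: 0.4
finger_force: 11.7
```

It has hit a hard stop at z = 66, with about 6 mm of travel, so the button is fully down. Releasing and moving clear.

carry_out --plan '[{"tx":0,"ty":0,"tz":5,"rx":0,"ry":0,"rz":0},{"tx":0,"ty":0,"tz":15,"rx":0,"ry":0,"rz":0},{"tx":0,"ty":0,"tz":35,"rx":0,"ry":0,"rz":0},{"tx":0,"ty":0,"tz":40,"rx":0,"ry":0,"rz":0},{"tx":0,"ty":30,"tz":40,"rx":0,"ry":0,"rz":0},{"tx":10,"ty":45,"tz":0,"rx":0,"ry":0,"rz":0},{"tx":10,"ty":45,"tz":0,"rx":0,"ry":0,"rz":0},{"tx":10,"ty":45,"tz":0,"rx":0,"ry":0,"rz":0},{"tx":10,"ty":45,"tz":0,"rx":0,"ry":0,"rz":0},{"tx":10,"ty":45,"tz":0,"rx":0,"ry":0,"rz":0},{"tx":0,"ty":0,"tz":0,"rx":0,"ry":0,"rz":0},{"tx":0,"ty":0,"tz":0,"rx":0,"ry":0,"rz":0}]'

```text
time: 12.5
tool_pos: [521.3, 187.2, 198.2]
tcp_rot: [3.141, 0.001, -0.021]
contact_force: [-0.4, -0.0, 0.4]
grip_width: 0.7
finger_force: 0.0
```

```bash
python3 - <<'E'
from h import *
t=bot.capture('top')[:,:,::-1].copy(); cv2.imwrite('pics/top9.png',t)
h=cv2.cvtColor(t,40)
c,st=blob(cv2.inRange(h,(0,0,150),(179,90,255)),(310,212,343,242)); v=onz('top',c,89)[:2]-[560,-76]
print(c,np.degrees(np.arctan2(v[1],v[0])))
print(blob(cv2.inRange(h,(45,120,80),(75,255,255)),(300,255,340,290)))
p=cv2.imread('pics/top2.png'); a=cv2.absdiff(p,t).max(2)
print("changed px: can/petri",(a[240:330,220:290]>50).sum(),"box",(a[235:270,380:420]>50).sum(), bot.get_obs()['tool_pos'])
E
```

```text
[336.82608696 217.69565217] -48.394741327073895
(array([321.19266055, 271.7706422 ]), array([315, 266,  13,  13, 109], dtype=int32))
changed px: can/petri 0 box 0 [521.32126518 186.21044063 198.36887538]
```

The dial is still four clicks on, the button is back out, and the dish, can and box show no change.

```bash
python3 -c "
from plant import bot
print(bot.close_job())"
```

```text
the job is handed in; nothing more can be done
None
```

I turned the dial exactly four clicks clockwise (click 2 to click 6), then pressed the green button fully down and released it; the dish, can and box did not move, and the job was handed in at about 12.6 s.

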